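# Stand a board in the inspection shuttle and hold its index plunger out

## Robot

A 6-joint arm with a two-finger parallel gripper is mounted at the origin on the work surface. World frame = base frame: x ahead of the robot, y to its left, z up, the work surface at z = 0. Lengths are in m, angles in rad, forces in N, time in s.
With the tool pointing down it reaches from about 0.3 to 0.775 m from the base axis. Payload 14.6 kg.
Tool frame: the origin (TCP) lies at the very end of the fingers, on their centre line; the grasp point (between the pads) lies manip.pinch_z behind it (manip.pinch_z is the distance from the TCP to the grasp point, in m); z points along the fingers, y is the line along which they close (so a half turn about z gives the same grasp; the last joint's range is limited). The gripper opens to 85 mm and grips with 20 to 120 N. Pads are 22 mm wide; open, the fingers measure 114 mm over their backs; the gripper's body (76 mm by 85 mm) begins 54 mm behind the grasp point. The pads swing forward as they close: fully open they stand 13 mm farther back than shut.
Start: joints at [1.144, 0.3, 1.521, -0, 1.321, -0.067], TCP at [0.194, 0.515, 0.231] pointing down, gripper open.
Joint ranges: [-3.03, 3.03], [-0.79, 2.21], [0.23, 2.52], [-1.04, 4.18], [0, 3.07], [-2.55, 2.55]. Speed limits (rad/s): [2.22, 2.22, 2.57, 3.14, 3.14, 3.14].

## Interface

Orientations are given as a rotation vector (axis times angle).
In Python, from plant import manip, vision gives the robot as it stands.
- The arm moves only by the tool servo_tool, never from a script. Its argument "commands" is one flat list of numbers, 7 for each row, row after row: the finger opening in mm, from 0 to 85.4, then the shift along the tool's x, y, z in mm, then the turn, a rotation vector about the tool's x, y, z in rad. In form: [gripper, x, y, z, wx, wy, wz, gripper, x, y, z, wx, wy, wz, ...]. A call has 1 to 5 rows; each row shifts and turns the commanded pose from where the row before left it, along the tool's axes as they then stand; what a row does not reach is not made up. A row lasts 1/12 s, in which the tool goes at most 41.7 mm and 7.16 degrees, less where a joint would pass 70% of its speed; a pose out of reach is approached as far as the arm can. A call is refused whole if a number of a shift passes 41.7 or a number of a turn 0.125, either way. A call with a gripper value outside its range is refused whole. The fingers move at their own pace and stop on an object; "squeeze" is the grip in N (left out, the last holds). Time passes only in rows, so rows that do not move let the fingers close. It gives the time, the measured TCP pose, the force, the opening and the grip force at its end, in the units of the state.
- manip.get_state(): the state, without advancing time (a new reading comes with each control period).
- vision.read_camera(name): name is "scene" or "top"; returns (picture, depth): 384x512x3 uint8, red, green, blue; 384x512 float32, m along the optical axis (not along the pixel's ray), 0 where there is no reading.
- vision.camera_info(name): a dict with "vertical_fov" (degrees; the focal length in pixels is half the picture's height over the tangent of half this angle, whatever the lens; pixels are square), "cx", "cy" (the principal point, pixels), "R" (3x3) and "t" (3): a world point X has camera coordinates R X + t. Camera axes: x right, y down, z forward; pixel columns grow to the right and rows downward; lengths in m; the calibration is good to about 2 mm. A picture is of the moment at which its call begins. camera_info takes no time and is no camera call.
- manip.finish_job(): hands the job in; it is judged then, once.
The state is a dict: "t": time; "q": joint angles; "qd": joint speeds; "effort": joint torques, N m; "ee_pos": TCP position; "ee_rot": TCP orientation; "contact_force": force on the tool from outside, world axes, zero at the start; "moment": the same for the moment, N m; "opening": finger opening in m; "grip_force": force on a finger pad.
Only numpy, scipy, OpenCV 4.12 (cv2) and the standard library are available. Lean on these libraries where they do the work, as an engineer would, in place of code of your own. Each camera call takes 0.05 s, during which the arm holds its last target. There are 200 camera calls.

## Task

Take the framed circuit board off the sloping rest and stand it upright on its lower thin edge (the one on the ledge of the rest), right down in the slot of the shuttle plate and about in the middle of the slot's length, either face forward, and let go of it. Then pull the black knob of the shuttle's sprung index plunger straight up to its stop, so that the pin is well clear of its hole, and finish while still holding it up there, with the board still standing, so that I can slide the shuttle. Leave everything else on the bench where it is.

Things in the scene. Friction and masses are not known exactly. Their poses are not given: they have to be found in the camera images.
- board: Circuit board in a thin aluminium frame, 100 x 80 x 8 mm, about 120 g. Origin at the centre of its underside; x along the 100 mm, y along the 80 mm, z out of the component face (z 0 to 8 mm). It starts on the sloping rest, tilted 50 deg from level, +x end down on the ledge, -x end high, towards the robot. Its upper 45 mm overhangs the rest, free on both faces to be pinched through its thickness.
- board_foot (a point): Middle of the board's lower thin edge, the +x end (mid thickness). This edge goes down into the slot.
- board_top (a point): Middle of the board's upper thin edge, the -x end (mid thickness).
- rest: Fixed steel sloping rest that carries the board, foot 110 x 90 mm, about 60 mm high; origin at the middle of its footprint on the bench, x in the downhill direction (away from the robot). A small jar stands behind it and a small block beside it.
- shuttle: Fixed aluminium plate 110 x 250 x 12 mm on the bench; origin at the middle of its underside, z up, y along its length. On it two black slot rails (y = +5 to +95 mm, tops 41 mm above the bench, together 40 mm wide in x) and, at y = -80 mm, an aluminium bridge (102 x 30 mm, top 46 mm above the bench) carrying the index plunger, 130 mm from the slot centre.
- slot (a point): Centre of the slot's floor, on top of the plate (12 mm above the bench); the slot runs along y, is 90 mm long, open at the ends, 11 mm wide and 22 mm deep between the rails, with flared lips on top (29 mm high over the slot floor). Axes as the shuttle's.
- knob: Black round pull knob on top of the plunger, 27 mm in diameter with a 30 mm top rim, 24 mm high; origin at its middle, 78 mm above the bench when the plunger is seated (underside 66 mm, top 90 mm). It moves with the plunger. Barrel below it is 22 mm in diameter, top at 54 mm.
- plunger (a joint): Plunger travel in m, 0 = pin seated in its hole (start), 0.020 = fully back at its stop, moving straight up. The pin is 10 mm deep in its hole. A spring pulls it down with 4 N when seated, 12 N at the stop; it snaps back when let go.
- bare_board: Bystander: unframed circuit board lying flat on the bench, 95 x 65 x 10 mm, origin under its centre.
- meter: Bystander: red handheld multimeter, 90 x 180 x 40 mm, origin under its centre, long along y.
- spool: Bystander: grey spool, 60 mm diameter, 40 mm high, standing; origin under its centre.
- driver: Bystander: screwdriver 160 mm long lying behind the shuttle (its +x side); origin under its middle.
- jar: Bystander: small jar 44 mm diameter, 50 mm high, behind the rest; origin under its centre.
- dongle: Bystander: small blue adapter block 28 x 50 x 18 mm beside the rest; origin under its centre.
- tray: Bystander: grey divided parts tray 90 x 130 x 25 mm nearest the robot; origin under its centre.
There are look-alikes about, which are no part of the job. What is shaped like the board but green is not meant.

How it is judged:
On the way, in this order (a step that is already met when the one before it is completed fails the run):
1. the board stands in the slot on its lower edge, let go (x of board_foot in the frame of slot between -0.006 and 0.006 m and y of board_foot in the frame of slot between -0.02 and 0.02 m and z of board_foot in the frame of slot between -0.004 and 0.004 m and angle between the x axis of board and the z axis of shuttle, either way round below 0.17 rad and contact force between the fingers and board below 0.1 N), for 0.3 s.
2. the plunger is pulled back to its stop by the fingers (value of joint plunger above 0.017 m and contact force between the fingers and knob above 3 N), for 0.2 s.
At the end, for the whole second after the job is handed in: Board in the slot: lower edge within 4 mm of its floor, 6 mm of its centre line, 20 mm of mid length; within 0.17 rad of upright, at rest, not touched by the fingers. Plunger at least 17 of its 20 mm out, held by the fingers (over 3 N on the knob) (all of step 1 and all of step 2 and linear speed of board below 0.03 m/s); the arm keeps its last pose, push and grip.
It fails at once if a bystander is shifted by more than 30 mm (distance of any of bare_board, meter, spool, driver, jar, dongle, tray from where it was at the start of the episode above 0.03 m).
It also fails if it takes over 48 s, if anything falls off the work surface, if the arm or the gripper's body presses on something with over 40 N, if the wrist force passes 120 N, or if a joint passes its speed limit or range.

## Working session

There is one attempt and no reset: what is moved stays moved. The work goes in short steps, Python scripts to look and compute and a tool call to move; the robot and the scene stay as the last step left them, time stands still between calls to the robot, and variables do not carry over. Pictures are saved under pics/ and viewed, at most 10 in all, crops included, and the job is handed in when it is done.

Besides the shell and the picture viewer there is one more tool, called after "Request:" as name(argument=value, ...), one argument or row to a line, values as JSON. servo_tool: Moves the arm, as the interface text tells. Its arguments: {"type":"object","properties":{"commands":{"type":"array"},"squeeze":{"type":"number"}},"required":["commands"]}

```bash
mkdir -p pics; ls; cat > h.py <<'E'
import numpy as np, cv2
from plant import manip, vision
def cam(n):
    p,d=vision.read_camera(n); i=vision.camera_info(n)
    f=p.shape[0]/2/np.tan(np.radians(i["vertical_fov"])/2)
    R=np.array(i["R"]);t=np.array(i["t"])
    v,u=np.mgrid[:p.shape[0],:p.shape[1]]
    c=np.stack([(u-i["cx"])/f*d,(v-i["cy"])/f*d,d],-1)
    X=(c-t)@R; X[d==0]=np.nan
    return p,d,X
def save(n,p,s=1):
    cv2.imwrite(n,cv2.resize(p[...,::-1],None,fx=s,fy=s,interpolation=cv2.INTER_CUBIC))
E
python3 - <<'E'
from h import *
print(manip.get_state(), manip.pinch_z)
for n in("scene","top"):
    i=vision.camera_info(n);print(i)
    p,d,X=cam(n);save(f"pics/{n}0.png",p,1.5);np.savez(f"{n}0.npz",p=p,d=d,X=X)
E
```

```text
pics
{'t': 0.0, 'q': array([ 1.14441781e+00,  3.00473023e-01,  1.52158797e+00, -1.55259213e-08,
        1.32065715e+00, -6.65747046e-02]), 'qd': array([ 0.00126185, -0.00016849,  0.0014076 ,  0.00036027, -0.00046579,
       -0.00048999]), 'effort': array([-2.01991948e-03, -5.43502200e+01, -3.61788619e+01, -2.09409000e-04,
        4.08747175e-03, -3.99849881e-06]), 'ee_pos': array([0.19354609, 0.51457934, 0.23071733]), 'ee_rot': array([-5.62085581e-01, -3.09062065e+00,  1.71433883e-03]), 'contact_force': array([-0.40476536, -0.23867542,  1.05946134]), 'moment': array([-0.04494966, -0.03047608, -0.01655706]), 'grip_force': 0.0, 'opening': 0.08565505419638206} 0.0187
{'vertical_fov': 43.906417270028044, 'cx': 246.3556199651562, 'cy': 194.2982213486616, 'R': array([[ 0.39498516,  0.91858742, -0.01355967],
       [ 0.74072135, -0.3271657 , -0.58676613],
       [-0.54343224,  0.22171998, -0.80964291]]), 't': array([-0.26260231, -0.37073648,  1.6461454 ])}
{'vertical_fov': 48.38784190520834, 'cx': 245.10576872414183, 'cy': 195.5809939010135, 'R': array([[-0.02870947, -0.99957913,  0.00416202],
       [-0.9853429 ,  0.02759966, -0.16833784],
       [ 0.16815213, -0.00893391, -0.98572057]]), 't': array([0.04444504, 0.55953058, 0.97852736])}
```

View pics/scene0.png

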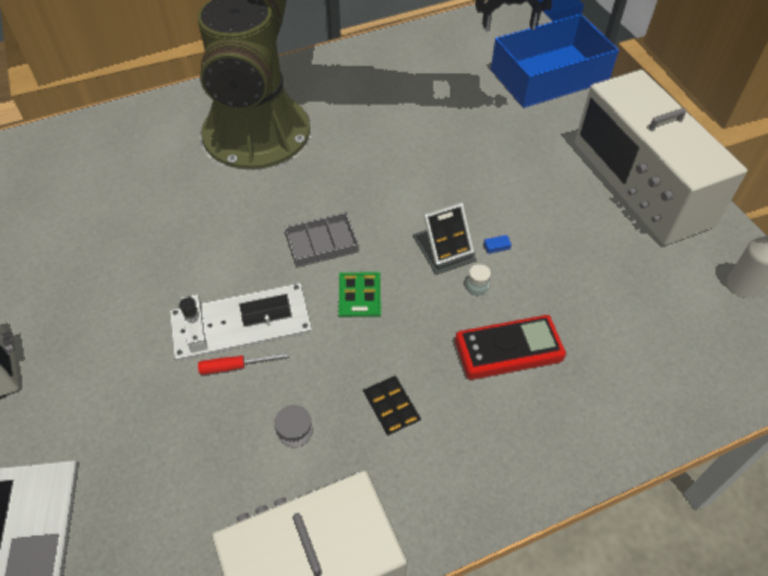

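View pics/top0.png

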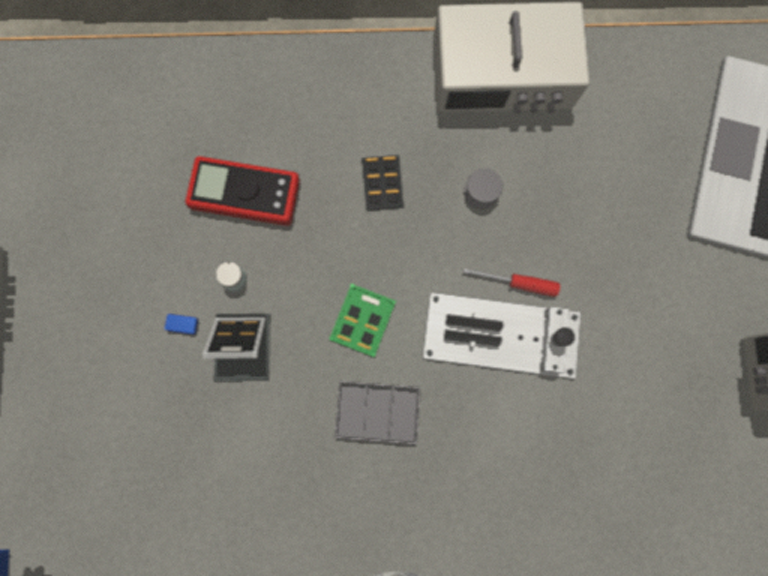

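Scene view (×1.5 pixels): the framed board is on the rest at (449,235). Look-alikes are the green board at (360,295) and the bare dark board at (392,405), and the open frame on the rest is the one I want. The shuttle is at (240,320), its slot between the black rails at (265,308), and the knob at (189,307). In the top view these are board (236,336), rails (473,330) and knob (563,337).

```bash
python3 - <<'E'
from h import *
S=np.load("scene0.npz");T=np.load("top0.npz")
a=cv2.resize(S['p'][125:190,270:350],None,fx=5,fy=5,interpolation=cv2.INTER_CUBIC)
b=cv2.resize(T['p'][190:260,275:395],None,fx=5,fy=5,interpolation=cv2.INTER_CUBIC)
c=np.zeros((680,700,3),np.uint8)[:, :600] if 0 else np.zeros((max(325,350),1000,3),np.uint8)
c[:325,:400]=a;c[:350,400:1000]=b
save("pics/crop0.png",c,0.8)
# board: points in scene & top with height>0.02 in board region
for nm,D,(r0,r1,c0,c1) in(("scene",S,(130,185,272,322)),("top",T,(200,255,132,182))):
    X=D['X'][r0:r1,c0:c1].reshape(-1,3); X=X[np.isfinite(X).all(1)]
    P=X[X[:,2]>0.03]
    # RANSAC plane with 50 deg tilt
    rng=np.random.default_rng(0);best=0
    for _ in range(500):
        q=P[rng.choice(len(P),3,False)];n=np.cross(q[1]-q[0],q[2]-q[0]);l=np.linalg.norm(n)
        if l<1e-6: continue
        n/=l; n*=np.sign(n[2])
        if abs(np.degrees(np.arccos(n[2]))-50)>6: continue
        m=abs((P-q[0])@n)<.002
        if m.sum()>best:best=m.sum();bm=m
    Q=P[bm];m=Q.mean(0);n=np.linalg.svd(Q-m)[2][2];n*=np.sign(n[2])
    A=X[abs((X-m)@n)<.004]
    ex=n*0;ex[2]=-1;ex-=n*(ex@n);ex/=np.linalg.norm(ex);ey=np.cross(n,ex)
    uv=np.stack([(A-m)@ex,(A-m)@ey],1).astype(np.float32)
    k=A[:,2]>.012
    rc=cv2.minAreaRect(uv[k]*1000)
    print(nm,len(P),best,"n",n.round(3),"tilt",np.degrees(np.arccos(n[2])),"rect",rc)
    print("mm perc",np.percentile(uv[k],[1,99],axis=0)*1000)
    ctr=m+ex*rc[0][0]/1000+ey*rc[0][1]/1000
    print("ctr",ctr.round(4),"ex",ex.round(3),"ey",ey.round(3),"yaw",np.degrees(np.arctan2(ex[1],ex[0])))
# shuttle
for nm,D,(r0,r1,c0,c1) in(("scene",S,(185,245,105,215)),("top",T,(190,258,275,395))):
    X=D['X'][r0:r1,c0:c1];p=D['p'][r0:r1,c0:c1].astype(int)
    br=(p.min(-1)>150)&(np.ptp(p,-1)<30)
    print(nm,"bench z",np.nanmedian(D['X'][...,2]))
    pl=br&(abs(X[...,2]-.012)<.006)
    rc=cv2.minAreaRect((X[pl][:,:2]*1000).astype(np.float32));print("plate",pl.sum(),rc)
    br2=br&(abs(X[...,2]-.046)<.006);print("bridge",br2.sum(),cv2.minAreaRect((X[br2][:,:2]*1000).astype(np.float32)))
    dk=p.max(-1)<70
    rl=dk&(abs(X[...,2]-.041)<.005);print("rails",rl.sum(),cv2.minAreaRect((X[rl][:,:2]*1000).astype(np.float32)) if rl.any() else 0)
    kn=(abs(X[...,2]-.09)<.006);print("knob",kn.sum(),X[kn].mean(0).round(4),cv2.minEnclosingCircle((X[kn][:,:2]*1000).astype(np.float32)))
E
```

```text
scene 873 399 n [0.763 0.007 0.647] tilt 49.688917390757 rect ((8.832969665527344, 1.0186996459960938), (83.10858917236328, 104.79936218261719), 88.18821716308594)
mm perc [[-42.58004174 -39.06448208]
 [ 57.41626643  40.78475632]]
ctr [0.5015 0.2379 0.0569] ex [ 0.647  0.006 -0.763] ey [-0.009  1.     0.   ] yaw 0.517873847021949
top 849 653 n [ 0.765 -0.002  0.644] tilt 49.913208317548666 rect ((9.97537612915039, -0.24607467651367188), (80.70462036132812, 108.2426528930664), 89.43344116210938)
mm perc [[-42.82608297 -39.89294566]
 [ 59.85838324  39.04016335]]
ctr [0.4994 0.2374 0.0582] ex [ 0.644 -0.002 -0.765] ey [0.003 1.    0.   ] yaw -0.16701733064753455
scene bench z 0.0005381137428926818
plate 1957 ((506.77130126953125, -193.68038940429688), (260.5456237792969, 162.5608673095703), 73.54672241210938)
bridge 185 ((481.5511779785156, -268.61431884765625), (30.3933048248291, 104.70960235595703), 81.1209716796875)
rails 133 ((506.9403381347656, -141.76515197753906), (83.65408325195312, 35.78463363647461), 81.34722137451172)
knob 90 [ 0.4832 -0.2687  0.0899] ((481.9012756347656, -267.5614929199219), 16.155611038208008)
top bench z 0.0005759554487648186
plate 2911 ((492.56640625, -189.92628479003906), (249.81564331054688, 109.71746063232422), 80.68013000488281)
bridge 351 ((479.14825439453125, -268.616943359375), (31.494352340698242, 101.544677734375), 81.21208190917969)
rails 204 ((499.0118713378906, -138.58285522460938), (82.98262023925781, 34.186790466308594), 81.62020874023438)
knob 135 [ 0.4792 -0.2689  0.0902] ((479.26910400390625, -269.06304931640625), 15.24738883972168)
```

View pics/crop0.png

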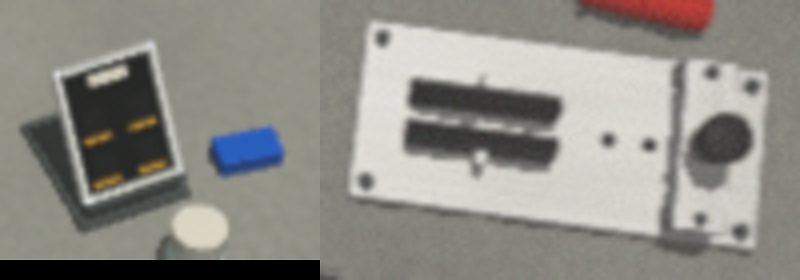

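Crops: the chosen board at scene (300,155) is the aluminium-framed one tilted on the rest, so the choice holds. The plate, bridge, rails and knob sizes all match (110×250, 30×102, height 90 mm).

```bash
cat >> h.py <<'E'
from scipy.spatial.transform import Rotation as Ro
from scipy.linalg import logm,expm
PICK=np.array([[0,1,0],[.764,0,.645],[.645,0,-.764]]).T  # columns x,y,z
def down(yaw): # tool y at yaw, z down
    y=np.array([np.cos(yaw),np.sin(yaw),0]);z=np.array([0,0,-1.]);return np.c_[np.cross(y,z),y,z]
def T(p,R): M=np.eye(4);M[:3,:3]=R;M[:3,3]=p;return M
def now():
    s=manip.get_state();return T(s["ee_pos"],Ro.from_rotvec(s["ee_rot"]).as_matrix()),s
def plan(A,B,N):
    L=np.real(logm(np.linalg.inv(A)@B))/N
    w=[L[2,1],L[0,2],L[1,0]];E=expm(L)
    print("N",N,"row mm",(E[:3,3]*1000).round(2),"rad",np.round(w,4))
    P=[(A@expm(L*k))[:3,3] for k in range(N+1)]
    print(" path",[tuple(p.round(3)) for p in P[::max(1,N//4)]])
C=np.array([.4974,.2376,.0549]);EX=np.array([.645,0,-.764])
E
python3 - <<'E'
from h import *
A,s=now()
B=T(C-.1*EX,PICK);plan(A,B,15);plan(A,B,20)
G=T(C-.012*EX,PICK);plan(B,G,5)
E
```

```text
N 15 row mm [-24.74  -1.08   8.76] rad [-0.0409 -0.0282  0.0773]
 path [(np.float64(0.194), np.float64(0.515), np.float64(0.231)), (np.float64(0.26), np.float64(0.481), np.float64(0.206)), (np.float64(0.32), np.float64(0.434), np.float64(0.186)), (np.float64(0.371), np.float64(0.377), np.float64(0.169)), (np.float64(0.409), np.float64(0.31), np.float64(0.151)), (np.float64(0.433), np.float64(0.238), np.float64(0.131))]
N 20 row mm [-18.54  -0.67   6.63] rad [-0.0306 -0.0212  0.0579]
 path [(np.float64(0.194), np.float64(0.515), np.float64(0.231)), (np.float64(0.276), np.float64(0.47), np.float64(0.201)), (np.float64(0.347), np.float64(0.407), np.float64(0.177)), (np.float64(0.401), np.float64(0.327), np.float64(0.155)), (np.float64(0.433), np.float64(0.238), np.float64(0.131))]
N 5 row mm [ 0.   0.  17.6] rad [-0.  0.  0.]
 path [(np.float64(0.433), np.float64(0.238), np.float64(0.131)), (np.float64(0.444), np.float64(0.238), np.float64(0.118)), (np.float64(0.456), np.float64(0.238), np.float64(0.104)), (np.float64(0.467), np.float64(0.238), np.float64(0.091)), (np.float64(0.478), np.float64(0.238), np.float64(0.078)), (np.float64(0.49), np.float64(0.238), np.float64(0.064))]
```

Request:
servo_tool(
  commands=[40,-18.5,-0.7,6.6,-0.031,-0.021,0.058,40,-18.5,-0.7,6.6,-0.031,-0.021,0.058,40,-18.5,-0.7,6.6,-0.031,-0.021,0.058,40,-18.5,-0.7,6.6,-0.031,-0.021,0.058,40,-18.5,-0.7,6.6,-0.031,-0.021,0.058],
  squeeze=50,
)

```text
t: 0.52
ee_pos: [0.2766, 0.47, 0.201]
ee_rot: [0.964, 2.845, 0.202]
contact_force: [1.0, 0.4, 0.6]
opening: 0.0401
grip_force: 0.0
```

Request:
servo_tool(
  commands=[40,-18.5,-0.7,6.6,-0.031,-0.021,0.058,40,-18.5,-0.7,6.6,-0.031,-0.021,0.058,40,-18.5,-0.7,6.6,-0.031,-0.021,0.058,40,-18.5,-0.7,6.6,-0.031,-0.021,0.058,40,-18.5,-0.7,6.6,-0.031,-0.021,0.058],
)

```text
t: 0.93
ee_pos: [0.3472, 0.4062, 0.1773]
ee_rot: [1.306, 2.542, 0.382]
contact_force: [-0.3, 0.3, 0.4]
opening: 0.0401
grip_force: 0.0
```

Request:
servo_tool(
  commands=[40,-18.5,-0.7,6.6,-0.031,-0.021,0.058,40,-18.5,-0.7,6.6,-0.031,-0.021,0.058,40,-18.5,-0.7,6.6,-0.031,-0.021,0.058,40,-18.5,-0.7,6.6,-0.031,-0.021,0.058,40,-18.5,-0.7,6.6,-0.031,-0.021,0.058],
)

```text
t: 1.35
ee_pos: [0.4002, 0.3268, 0.1553]
ee_rot: [1.591, 2.193, 0.541]
contact_force: [-0.1, 0.0, -0.5]
opening: 0.0398
grip_force: 0.0
```

Request:
servo_tool(
  commands=[40,-18.5,-0.7,6.6,-0.031,-0.021,0.058,40,-18.5,-0.7,6.6,-0.031,-0.021,0.058,40,-18.5,-0.7,6.6,-0.031,-0.021,0.058,40,0,0,0,0,0,0,40,0,0,0,0,0,0],
)

```text
t: 1.77
ee_pos: [0.4217, 0.2745, 0.1412]
ee_rot: [1.732, 1.97, 0.621]
contact_force: [0.7, 0.3, 0.4]
opening: 0.0401
grip_force: 0.0
```

```bash
python3 - <<'E'
from h import *
A,s=now();print(s["t"],s["ee_pos"],s["opening"],s["q"].round(2),A[:3,:3].round(3))
plan(A,T(C-.1*EX,PICK),2);plan(A,T(C-.1*EX,PICK),3)
p,d,X=cam("scene");save("pics/s1.png",p[90:220,220:380],4.5)
E
```

```text
1.7667 [0.42172979 0.27447411 0.1411524 ] 0.04010710388771354 [ 0.67  0.12  2.11 -0.79  0.49  1.17] [[-0.117  0.794  0.597]
 [ 0.993  0.114  0.044]
 [-0.033  0.597 -0.801]]
N 2 row mm [-18.73  -0.17   6.69] rad [-0.0293 -0.0235  0.0563]
 path [(np.float64(0.422), np.float64(0.274), np.float64(0.141)), (np.float64(0.428), np.float64(0.256), np.float64(0.136)), (np.float64(0.433), np.float64(0.238), np.float64(0.131))]
N 3 row mm [-12.47  -0.02   4.51] rad [-0.0196 -0.0157  0.0375]
 path [(np.float64(0.422), np.float64(0.274), np.float64(0.141)), (np.float64(0.426), np.float64(0.262), np.float64(0.138)), (np.float64(0.43), np.float64(0.25), np.float64(0.135)), (np.float64(0.433), np.float64(0.238), np.float64(0.131))]
```

View pics/s1.png

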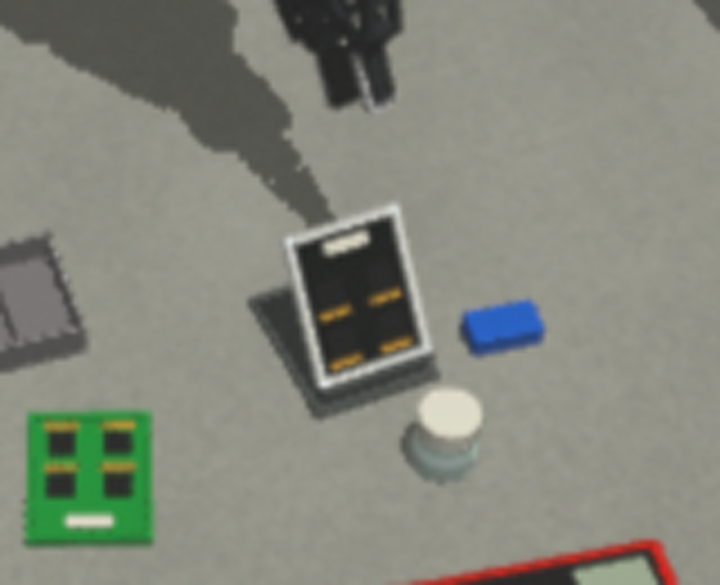

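The fingers (360,90 in the crop) are up-slope of the board's top edge (345,222), and the scene is undisturbed. I'll finish the alignment.

Request:
servo_tool(
  commands=[40,-12.5,0,4.5,-0.02,-0.016,0.038,40,-12.5,0,4.5,-0.02,-0.016,0.038,40,-12.5,0,4.5,-0.02,-0.016,0.038,40,0,0,0,0,0,0],
)

```text
t: 2.15
ee_pos: [0.4329, 0.2373, 0.1311]
ee_rot: [1.816, 1.811, 0.665]
contact_force: [-0.5, -0.4, -0.5]
opening: 0.0401
grip_force: 0.0
```

```bash
python3 - <<'E'
from h import *
A,s=now();print(s["ee_pos"],s["q"].round(2),A[:3,:3].round(3))
plan(A,T(C-.012*EX,PICK),5)
E
```

```text
[0.4328622  0.23731753 0.1311393 ] [ 0.61  0.12  2.17 -1.02  0.45  1.47] [[ 0.003  0.763  0.647]
 [ 1.    -0.002 -0.001]
 [ 0.     0.647 -0.763]]
N 5 row mm [ 0.07  0.   17.58] rad [ 0.0004  0.0003 -0.0005]
 path [(np.float64(0.433), np.float64(0.237), np.float64(0.131)), (np.float64(0.444), np.float64(0.237), np.float64(0.118)), (np.float64(0.456), np.float64(0.237), np.float64(0.104)), (np.float64(0.467), np.float64(0.237), np.float64(0.091)), (np.float64(0.478), np.float64(0.238), np.float64(0.077)), (np.float64(0.49), np.float64(0.238), np.float64(0.064))]
```

```bash
cat >> h.py <<'E'
TILT=Ro.from_euler('y',.12).as_matrix()
E
python3 - <<'E'
from h import *
A,s=now()
B=T(A[:3,3],PICK@TILT);plan(A,B,1);plan(B,T(C-.012*EX,PICK@TILT),5)
E
```

```text
N 1 row mm [0. 0. 0.] rad [ 0.0023  0.1215 -0.0023]
 path [(np.float64(0.433), np.float64(0.237), np.float64(0.131)), (np.float64(0.433), np.float64(0.237), np.float64(0.131))]
N 5 row mm [-2.05  0.03 17.46] rad [-0. -0.  0.]
 path [(np.float64(0.433), np.float64(0.237), np.float64(0.131)), (np.float64(0.444), np.float64(0.237), np.float64(0.118)), (np.float64(0.456), np.float64(0.237), np.float64(0.104)), (np.float64(0.467), np.float64(0.237), np.float64(0.091)), (np.float64(0.478), np.float64(0.238), np.float64(0.077)), (np.float64(0.49), np.float64(0.238), np.float64(0.064))]
```

Request:
servo_tool(
  commands=[40,0,0,0,0,0.06,0,40,0,0,0,0,0.06,0,40,0,0,0,0,0,0],
)

```text
t: 2.4
ee_pos: [0.4332, 0.2383, 0.1322]
ee_rot: [1.808, 1.89, 0.794]
contact_force: [-0.6, -0.1, -0.2]
opening: 0.04
grip_force: 0.0
```

```bash
python3 - <<'E'
from h import *
A,s=now();print(s["ee_pos"],s["q"].round(3))
plan(A,T(C-.050*EX,PICK@TILT),4);plan(A,T(C-.012*EX,PICK@TILT),6)
E
```

```text
[0.43318221 0.23825116 0.13220777] [ 0.54   0.083  2.211 -0.95   0.281  1.346]
N 4 row mm [-1.7  -0.22 12.51] rad [ 0.0008 -0.0007 -0.0001]
 path [(np.float64(0.433), np.float64(0.238), np.float64(0.132)), (np.float64(0.441), np.float64(0.238), np.float64(0.122)), (np.float64(0.449), np.float64(0.238), np.float64(0.113)), (np.float64(0.457), np.float64(0.238), np.float64(0.103)), (np.float64(0.465), np.float64(0.238), np.float64(0.093))]
N 6 row mm [-1.9  -0.16 14.63] rad [ 0.0005 -0.0005 -0.0001]
 path [(np.float64(0.433), np.float64(0.238), np.float64(0.132)), (np.float64(0.443), np.float64(0.238), np.float64(0.121)), (np.float64(0.452), np.float64(0.238), np.float64(0.11)), (np.float64(0.461), np.float64(0.238), np.float64(0.098)), (np.float64(0.471), np.float64(0.238), np.float64(0.087)), (np.float64(0.48), np.float64(0.238), np.float64(0.075)), (np.float64(0.49), np.float64(0.238), np.float64(0.064))]
```

Request:
servo_tool(
  commands=[40,-1.8,-0.2,12.5,0,0,0,40,-1.8,-0.2,12.5,0,0,0,40,0,0,0,0,0,0],
)

```text
t: 2.65
ee_pos: [0.4507, 0.2374, 0.115]
ee_rot: [1.813, 1.892, 0.784]
contact_force: [0.3, -0.1, 0.1]
opening: 0.0401
grip_force: 0.0
```

```bash
python3 - <<'E'
from h import *
A,s=now();print(s["ee_pos"],s["q"].round(3))
plan(A,T(C-.012*EX,PICK@TILT),5)
E
```

```text
[0.45065328 0.23742409 0.11499041] [ 0.514  0.152  2.183 -1.039  0.247  1.422]
N 5 row mm [-1.49 -0.58 12.73] rad [-0.0006  0.0003 -0.0003]
 path [(np.float64(0.451), np.float64(0.237), np.float64(0.115)), (np.float64(0.458), np.float64(0.237), np.float64(0.105)), (np.float64(0.466), np.float64(0.237), np.float64(0.095)), (np.float64(0.474), np.float64(0.238), np.float64(0.084)), (np.float64(0.482), np.float64(0.238), np.float64(0.074)), (np.float64(0.49), np.float64(0.238), np.float64(0.064))]
```

Wrist joint 4 is at its limit. Leaning the tool further in the board's plane, which still keeps the pads parallel to its faces, frees the joint.

Request:
servo_tool(
  commands=[40,0,0,0,0,0.033,0,40,0,0,0,0,0.033,0,40,0,0,0,0,0.033,0,40,0,0,0,0,0.033,0,40,0,0,0,0,0.033,0],
)

```text
t: 3.07
ee_pos: [0.4482, 0.2383, 0.1146]
ee_rot: [1.803, 1.98, 0.92]
contact_force: [0.2, -0.2, 0.2]
opening: 0.0398
grip_force: 0.0
```

Request:
servo_tool(
  commands=[40,0,0,0,0,0.033,0,40,0,0,0,0,0.033,0,40,0,0,0,0,0.033,0,40,0,0,0,0,0.033,0,40,0,0,0,0,0.033,0],
)

```text
t: 3.48
ee_pos: [0.4443, 0.2396, 0.1121]
ee_rot: [1.808, 2.02, 0.947]
contact_force: [0.3, 0.7, -0.5]
opening: 0.0402
grip_force: 0.0
```

```bash
sed -i 's/,.12)/,.45)/' h.py; python3 - <<'E'
from h import *
A,s=now();print(s["ee_pos"],s["q"].round(3))
plan(A,T(C-.045*EX,PICK@TILT),4)
plan(A,T(C-.014*EX,PICK@TILT),8)
E
```

```text
[0.44434809 0.23957141 0.11211101] [ 0.409  0.129  2.23   0.418  0.067 -0.109]
N 4 row mm [-3.3   1.05  7.55] rad [-0.0073  0.0396 -0.0007]
 path [(np.float64(0.444), np.float64(0.24), np.float64(0.112)), (np.float64(0.45), np.float64(0.239), np.float64(0.106)), (np.float64(0.456), np.float64(0.238), np.float64(0.101)), (np.float64(0.462), np.float64(0.238), np.float64(0.095)), (np.float64(0.468), np.float64(0.238), np.float64(0.089))]
N 8 row mm [-3.06  0.58  7.39] rad [-0.0036  0.0198 -0.0003]
 path [(np.float64(0.444), np.float64(0.24), np.float64(0.112)), (np.float64(0.455), np.float64(0.238), np.float64(0.1)), (np.float64(0.466), np.float64(0.237), np.float64(0.089)), (np.float64(0.477), np.float64(0.237), np.float64(0.077)), (np.float64(0.488), np.float64(0.238), np.float64(0.066))]
```

Request:
servo_tool(
  commands=[40,0.3,0.8,-0.5,-0.006,0.032,0,40,0.3,0.8,-0.5,-0.006,0.032,0,40,0.3,0.8,-0.5,-0.006,0.032,0,40,0.3,0.8,-0.5,-0.006,0.032,0,40,0,0,0,-0.004,0.03,0],
)

```text
t: 3.9
ee_pos: [0.4422, 0.2397, 0.1113]
ee_rot: [1.801, 2.06, 1.015]
contact_force: [1.0, -0.0, -0.0]
opening: 0.0396
grip_force: 0.0
```

```bash
python3 - <<'E'
from h import *
A,s=now();print(s["ee_pos"],s["q"].round(3))
plan(A,T(C-.06*EX,PICK@TILT),3)
plan(A,T(C-.045*EX,PICK@TILT),4)
plan(A,T(C-.014*EX,PICK@TILT),5)
E
```

```text
[0.44218327 0.23972568 0.11128405] [ 0.366  0.128  2.246  1.305  0.123 -1.025]
N 3 row mm [-3.01  2.06  5.47] rad [-0.0106  0.0312 -0.0013]
 path [(np.float64(0.442), np.float64(0.24), np.float64(0.111)), (np.float64(0.448), np.float64(0.239), np.float64(0.108)), (np.float64(0.453), np.float64(0.238), np.float64(0.104)), (np.float64(0.459), np.float64(0.238), np.float64(0.101))]
N 4 row mm [-3.71  1.61  7.56] rad [-0.008   0.0234 -0.001 ]
 path [(np.float64(0.442), np.float64(0.24), np.float64(0.111)), (np.float64(0.449), np.float64(0.239), np.float64(0.106)), (np.float64(0.455), np.float64(0.238), np.float64(0.1)), (np.float64(0.462), np.float64(0.238), np.float64(0.095)), (np.float64(0.468), np.float64(0.238), np.float64(0.089))]
N 5 row mm [-5.36  1.4  11.77] rad [-0.0064  0.0187 -0.0008]
 path [(np.float64(0.442), np.float64(0.24), np.float64(0.111)), (np.float64(0.451), np.float64(0.239), np.float64(0.102)), (np.float64(0.46), np.float64(0.238), np.float64(0.093)), (np.float64(0.47), np.float64(0.238), np.float64(0.084)), (np.float64(0.479), np.float64(0.238), np.float64(0.075)), (np.float64(0.488), np.float64(0.238), np.float64(0.066))]
```

Request:
servo_tool(
  commands=[40,-2.2,1.5,4,-0.008,0.023,-0.001,40,-2.2,1.5,4,-0.008,0.023,-0.001,40,-2.2,1.5,4,-0.008,0.023,-0.001,40,-2.2,1.5,4,-0.008,0.023,-0.001,40,0,0,0,0,0,0],
)

```text
t: 4.32
ee_pos: [0.4569, 0.237, 0.1009]
ee_rot: [1.771, 2.084, 1.13]
contact_force: [-0.3, 0.1, 0.6]
opening: 0.0397
grip_force: 0.0
```

```bash
python3 - <<'E'
from h import *
A,s=now();print(s["ee_pos"],s["q"].round(3),A[:3,:3].round(3))
plan(A,T(C-.014*EX,PICK@TILT),5)
E
```

```text
[0.45686963 0.23704462 0.10092088] [ 0.292  0.19   2.245  1.836  0.251 -1.615] [[-0.273  0.767  0.581]
 [ 0.905  0.     0.425]
 [ 0.326  0.642 -0.694]]
N 5 row mm [-3.96  0.28  8.59] rad [-0.0008  0.0022 -0.0003]
 path [(np.float64(0.457), np.float64(0.237), np.float64(0.101)), (np.float64(0.463), np.float64(0.237), np.float64(0.094)), (np.float64(0.469), np.float64(0.237), np.float64(0.087)), (np.float64(0.476), np.float64(0.237), np.float64(0.08)), (np.float64(0.482), np.float64(0.237), np.float64(0.073)), (np.float64(0.488), np.float64(0.238), np.float64(0.066))]
```

Request:
servo_tool(
  commands=[40,-4,0.3,8.6,-0.001,0.002,0,40,-4,0.3,8.6,-0.001,0.002,0,40,-4,0.3,8.6,-0.001,0.002,0,40,-4,0.3,8.6,-0.001,0.002,0,40,0,0,0,0,0,0],
)

```text
t: 4.73
ee_pos: [0.4821, 0.237, 0.072]
ee_rot: [1.77, 2.085, 1.138]
contact_force: [0.5, 0.6, 0.1]
opening: 0.04
grip_force: 0.0
```

```bash
python3 - <<'E'
from h import *
A,s=now();print(s["ee_pos"],s["q"].round(3),s["contact_force"])
plan(A,T(C-.014*EX,PICK@TILT),1)
p,d,X=cam("scene");a=p[110:210,250:350]
p,d,X=cam("top");save("pics/s2.png",np.hstack([a,p[175:275,110:210]]),4)
E
```

```text
[0.48214084 0.2370373  0.0719879 ] [ 0.269  0.31   2.195  2.038  0.296 -1.843] [0.52321066 0.59003499 0.120787  ]
N 1 row mm [-3.32  0.66  8.28] rad [-0.0017  0.0054 -0.002 ]
 path [(np.float64(0.482), np.float64(0.237), np.float64(0.072)), (np.float64(0.488), np.float64(0.238), np.float64(0.066))]
```

View pics/s2.png

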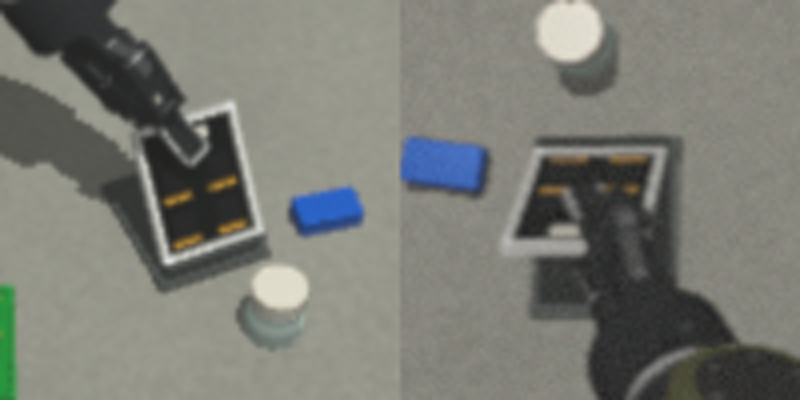

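The upper finger is over the component face at (190,145) and the other is behind the board, as wanted, with nothing shifted. I'll go the last 9 mm and close.

Request:
servo_tool(
  commands=[40,-3,0.6,7.5,-0.001,0.005,-0.002,0,0,0,0,0,0,0,0,0,0,0,0,0,0,0,0,0,0,0,0,0],
  squeeze=45,
)

```text
t: 5.17
ee_pos: [0.4878, 0.2368, 0.0675]
ee_rot: [1.766, 2.085, 1.145]
contact_force: [8.2, -1.3, 0.6]
opening: 0.0075
grip_force: 43.6
```

Request:
servo_tool(
  commands=[0,0,0,0,0,0,0,0,0,0,0,0,0,0,0,0,0,0,0,0,0],
)

```text
t: 5.42
ee_pos: [0.4878, 0.2368, 0.0675]
ee_rot: [1.766, 2.085, 1.145]
contact_force: [-0.6, -0.5, 7.7]
opening: 0.0073
grip_force: 44.7
```

```bash
python3 - <<'E'
from h import *
A,s=now();print(s["ee_pos"],A[:3,:3].round(3),s["q"].round(3))
r=A[:3,:3].T
f=r@(C+.05*EX-A[:3,3]);e=r@EX;print("foot in tool",f,"ex in tool",e)
f[1]=0;e[1]=0;e/=np.linalg.norm(e);th=np.arctan2(-e[0],e[2]);print("tilt",th,f)
np.savez("grip.npz",f=f,th=th)
B=A.copy();B[2,3]+=.11;plan(A,B,5)
E
```

```text
[0.4878262  0.23675349 0.06746372] [[-0.279  0.763  0.582]
 [ 0.901 -0.001  0.434]
 [ 0.332  0.646 -0.688]] [ 0.262  0.332  2.184  2.063  0.309 -1.875]
foot in tool [-0.02776904 -0.00085856  0.05962421] ex in tool [-0.43374952 -0.00103726  0.90087806]
tilt 0.44871740840991625 [-0.02776904  0.          0.05962421]
N 5 row mm [  7.3   14.21 -15.13] rad [0. 0. 0.]
 path [(np.float64(0.488), np.float64(0.237), np.float64(0.067)), (np.float64(0.488), np.float64(0.237), np.float64(0.089)), (np.float64(0.488), np.float64(0.237), np.float64(0.111)), (np.float64(0.488), np.float64(0.237), np.float64(0.133)), (np.float64(0.488), np.float64(0.237), np.float64(0.155)), (np.float64(0.488), np.float64(0.237), np.float64(0.177))]
```

Request:
servo_tool(
  commands=[0,3.7,7.1,-7.6,0,0,0,0,7.3,14.2,-15.1,0,0,0,0,7.3,14.2,-15.1,0,0,0,0,7.3,14.2,-15.1,0,0,0,0,7.3,14.2,-15.1,0,0,0],
)

```text
t: 5.83
ee_pos: [0.487, 0.2371, 0.1511]
ee_rot: [1.767, 2.089, 1.144]
contact_force: [-0.0, 1.1, -2.3]
opening: 0.0074
grip_force: 44.6
```

Request:
servo_tool(
  commands=[0,3.7,7.1,-7.6,0,0,0,0,0,0,0,0,0,0],
)

```text
t: 6.0
ee_pos: [0.4879, 0.2376, 0.1641]
ee_rot: [1.764, 2.087, 1.149]
contact_force: [-0.5, 0.6, -1.1]
opening: 0.0072
grip_force: 44.6
```

```bash
cat >> h.py <<'E'
YAW=np.radians(-8.8);SLOT=np.array([.5005,-.1405,.012])
SX=np.array([np.cos(YAW),np.sin(YAW),0]);SY=np.array([-np.sin(YAW),np.cos(YAW),0])
def place(h,dx=0,dy=0):
    g=np.load("grip.npz");R=down(YAW)@Ro.from_euler('y',float(g["th"])).as_matrix()
    return T(SLOT+[0,0,h]+dx*SX+dy*SY-R@g["f"],R)
E
python3 - <<'E'
from h import *
A,s=now();print(s["ee_pos"],s["q"].round(3),s["opening"],s["contact_force"])
B=place(.09);print(B.round(3));plan(A,B,20);plan(B,place(.04),5)
E
```

```text
[0.48788238 0.23762582 0.16409208] [ 0.262  0.102  2.142  1.168  0.299 -0.944] 0.007206798575602257 [-0.50995555  0.62857944 -1.09665359]
[[ 0.138  0.988  0.066  0.5  ]
 [ 0.89  -0.153  0.429 -0.141]
 [ 0.434  0.    -0.901  0.168]
 [ 0.     0.     0.     1.   ]]
N 20 row mm [-17.16   2.04  -7.85] rad [ 0.0284 -0.0029  0.0219]
 path [(np.float64(0.488), np.float64(0.238), np.float64(0.164)), (np.float64(0.496), np.float64(0.143), np.float64(0.168)), (np.float64(0.501), np.float64(0.048), np.float64(0.169)), (np.float64(0.502), np.float64(-0.046), np.float64(0.169)), (np.float64(0.5), np.float64(-0.141), np.float64(0.168))]
N 5 row mm [-4.34 -0.    9.01] rad [-0. -0.  0.]
 path [(np.float64(0.5), np.float64(-0.141), np.float64(0.168)), (np.float64(0.5), np.float64(-0.141), np.float64(0.158)), (np.float64(0.5), np.float64(-0.141), np.float64(0.148)), (np.float64(0.5), np.float64(-0.141), np.float64(0.138)), (np.float64(0.5), np.float64(-0.141), np.float64(0.128)), (np.float64(0.5), np.float64(-0.141), np.float64(0.118))]
```

Request:
servo_tool(
  commands=[0,-17.2,2,-7.9,0.028,-0.003,0.022,0,-17.2,2,-7.9,0.028,-0.003,0.022,0,-17.2,2,-7.9,0.028,-0.003,0.022,0,-17.2,2,-7.9,0.028,-0.003,0.022,0,-17.2,2,-7.9,0.028,-0.003,0.022],
)

```text
t: 6.42
ee_pos: [0.4946, 0.1421, 0.1647]
ee_rot: [1.971, 2.137, 1.031]
contact_force: [0.9, 0.1, -2.0]
opening: 0.0078
grip_force: 44.6
```

Request:
servo_tool(
  commands=[0,-17.2,2,-7.9,0.028,-0.003,0.022,0,-17.2,2,-7.9,0.028,-0.003,0.022,0,-17.2,2,-7.9,0.028,-0.003,0.022,0,-17.2,2,-7.9,0.028,-0.003,0.022,0,-17.2,2,-7.9,0.028,-0.003,0.022],
)

```text
t: 6.83
ee_pos: [0.4994, 0.0472, 0.1664]
ee_rot: [-2.092, -2.09, -0.869]
contact_force: [-0.5, -0.4, -0.9]
opening: 0.0077
grip_force: 44.5
```

Request:
servo_tool(
  commands=[0,-17.2,2,-7.9,0.028,-0.003,0.022,0,-17.2,2,-7.9,0.028,-0.003,0.022,0,-17.2,2,-7.9,0.028,-0.003,0.022,0,-17.2,2,-7.9,0.028,-0.003,0.022,0,-17.2,2,-7.9,0.028,-0.003,0.022],
)

```text
t: 7.25
ee_pos: [0.5005, -0.0477, 0.1662]
ee_rot: [-2.123, -1.959, -0.677]
contact_force: [-0.5, 0.2, -1.5]
opening: 0.0075
grip_force: 44.5
```

Request:
servo_tool(
  commands=[0,-17.2,2,-7.9,0.028,-0.003,0.022,0,-17.2,2,-7.9,0.028,-0.003,0.022,0,-17.2,2,-7.9,0.028,-0.003,0.022,0,-17.2,2,-7.9,0.028,-0.003,0.022,0,0,0,0,0,0,0],
)

```text
t: 7.67
ee_pos: [0.4991, -0.1253, 0.1651]
ee_rot: [-2.138, -1.849, -0.528]
contact_force: [0.3, 0.4, -1.1]
opening: 0.0074
grip_force: 44.5
```

```bash
python3 - <<'E'
from h import *
A,s=now();print(s["ee_pos"],s["q"].round(3),s["opening"],s["contact_force"])
plan(A,place(.09),2)
E
```

```text
[ 0.49909839 -0.12531971  0.1650543 ] [-0.52   0.345  1.686  0.454  1.281 -0.545] 0.007412457987145076 [ 0.27859816  0.44397363 -1.05577128]
N 2 row mm [-6.46  1.89 -4.59] rad [ 0.0162 -0.0021  0.0081]
 path [(np.float64(0.499), np.float64(-0.125), np.float64(0.165)), (np.float64(0.5), np.float64(-0.133), np.float64(0.166)), (np.float64(0.5), np.float64(-0.141), np.float64(0.168))]
```

Request:
servo_tool(
  commands=[0,-6.5,1.9,-4.6,0.016,-0.002,0.008,0,-6.5,1.9,-4.6,0.016,-0.002,0.008,0,-6.5,0,13.5,0,0,0,0,-6.5,0,13.5,0,0,0,0,0,0,0,0,0,0],
)

```text
t: 8.08
ee_pos: [0.4993, -0.139, 0.1365]
ee_rot: [-2.131, -1.829, -0.484]
contact_force: [-0.6, -0.1, -2.1]
opening: 0.0075
grip_force: 44.5
```

```bash
python3 - <<'E'
from h import *
A,s=now();print(s["ee_pos"],A[:3,:3].round(3))
plan(A,place(.045),1)
out=[]
for n,(r0,r1,c0,c1) in(("scene",(165,245,105,215)),("top",(190,260,275,395))):
    p,d,X=cam(n);np.savez(n+"2.npz",p=p,d=d,X=X)
    out.append(cv2.resize(p[r0:r1,c0:c1],(400,int(400*(r1-r0)/(c1-c0)))))
h=max(o.shape[0] for o in out);save("pics/s3.png",np.hstack([np.pad(o,((0,h-o.shape[0]),(0,0),(0,0))) for o in out]))
# board edge/points: anything above z .06 near slot
for n in("scene","top"):
    X=np.load(n+"2.npz")['X'].reshape(-1,3);X=X[np.isfinite(X).all(1)]
    u=(X-SLOT)@SX;v=(X-SLOT)@SY;w=X[:,2]-.012
    k=(abs(u)<.03)&(abs(v)<.06)&(w>.036)&(w<.13)
    for a in range(36,130,12):
        m=k&(w*1000>=a)&(w*1000<a+12)
        if m.sum()>3: print(n,a,m.sum(),"u",np.percentile(u[m]*1000,[5,50,95]).round(1),"v",np.percentile(v[m]*1000,[2,98]).round(1))
E
```

```text
[ 0.49931297 -0.13901871  0.13647397] [[ 0.137  0.989  0.064]
 [ 0.891 -0.151  0.429]
 [ 0.434 -0.002 -0.901]]
N 1 row mm [-7.86  1.43 11.42] rad [-0.0028  0.0003  0.0007]
 path [(np.float64(0.499), np.float64(-0.139), np.float64(0.136)), (np.float64(0.5), np.float64(-0.141), np.float64(0.123))]
scene 60 85 u [0.3 3.4 6.2] v [-35.8  39.4]
scene 72 81 u [0.1 3.  6.1] v [-33.3  41.7]
scene 84 87 u [0.2 3.1 5.8] v [-35.  41.]
scene 96 87 u [0.1 2.5 5.6] v [-34.7  41.9]
scene 108 74 u [-0.2  3.3  6.5] v [-34.  40.]
scene 120 48 u [0.6 3.8 7.6] v [-26.3  42.7]
top 60 33 u [-5.5 -4.4 -2. ] v [-5.6 42. ]
top 72 12 u [-3.6 -3.2  0.7] v [ 9.7 41.8]
top 84 13 u [-5.5 -3.4 -0.7] v [ 4.3 41.7]
top 96 17 u [-5.1 -3.3 -2.3] v [ 5.4 42.2]
top 108 15 u [-4.3 -3.3  0.5] v [11.9 42.3]
top 120 12 u [-7.1 -3.6 -3.3] v [ 6.  41.8]
```

View pics/s3.png

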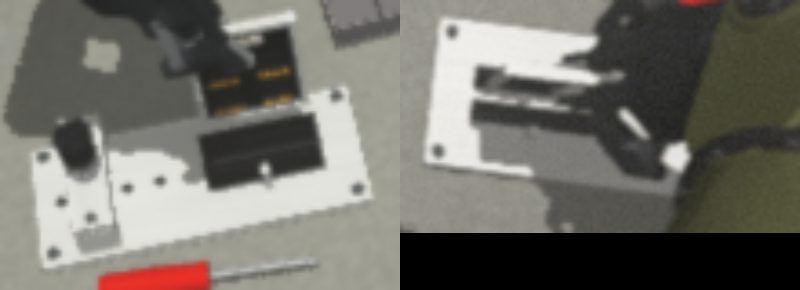

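The board hangs upright, parallel to the slot and just over the rails (scene crop (255,85) over (265,150)). In both views it sits over the slot within about 1 mm. I'll lower it.

Request:
servo_tool(
  commands=[0,-7,0,12.2,-0.003,0,0,0,-7,0,12.2,0,0,0,0,0,0,0,0,0,0],
)

```text
t: 8.43
ee_pos: [0.4994, -0.1415, 0.1098]
ee_rot: [-2.134, -1.83, -0.488]
contact_force: [0.7, -0.2, -1.9]
opening: 0.0074
grip_force: 44.4
```

Request:
servo_tool(
  commands=[0,-1.7,0,3.6,0,0,0,0,-1.7,0,3.6,0,0,0,0,0,0,0,0,0,0],
)

```text
t: 8.68
ee_pos: [0.5, -0.1418, 0.103]
ee_rot: [-2.136, -1.832, -0.489]
contact_force: [0.2, 0.2, -1.0]
opening: 0.0078
grip_force: 44.5
```

```bash
python3 - <<'E'
from h import *
A,s=now();print(s["ee_pos"],s["contact_force"],s["moment"],s["opening"])
plan(A,place(.0,-.0014),1)
E
```

```text
[ 0.5000288  -0.1417779   0.10304152] [ 0.21125121  0.20965903 -1.0092349 ] [-0.29170337  0.02214551 -0.01613427] 0.007822227545888391
N 1 row mm [-10.46  -1.24  23.  ] rad [0.0041 0.0025 0.0017]
 path [(np.float64(0.5), np.float64(-0.142), np.float64(0.103)), (np.float64(0.499), np.float64(-0.141), np.float64(0.078))]
```

Request:
servo_tool(
  commands=[0,-1.7,-0.3,3.6,0.002,0,0,0,-1.7,-0.3,3.6,0.002,0,0,0,0,0,0,0,0,0],
)

```text
t: 8.93
ee_pos: [0.4992, -0.1416, 0.0943]
ee_rot: [-2.133, -1.831, -0.484]
contact_force: [1.3, -0.4, -2.1]
opening: 0.0074
grip_force: 44.5
```

Request:
servo_tool(
  commands=[0,-1.7,0,3.6,0,0,0,0,-1.7,0,3.6,0,0,0,0,0,0,0,0,0,0],
)

```text
t: 9.18
ee_pos: [0.4992, -0.1416, 0.0861]
ee_rot: [-2.133, -1.83, -0.484]
contact_force: [1.0, 0.6, -2.3]
opening: 0.0073
grip_force: 44.4
```

```bash
python3 - <<'E'
from h import *
A,s=now();print(s["ee_pos"],s["contact_force"],s["moment"],s["opening"])
plan(A,place(.0,-.0014),1)
E
```

```text
[ 0.49920187 -0.14156122  0.08613489] [ 1.00732968  0.63420022 -2.28298111] [-0.42318235 -0.2301491  -0.12232335] 0.007322215795844539
N 1 row mm [-3.25 -0.28  7.72] rad [-0.0006  0.0022  0.0009]
 path [(np.float64(0.499), np.float64(-0.142), np.float64(0.086)), (np.float64(0.499), np.float64(-0.141), np.float64(0.078))]
```

Request:
servo_tool(
  commands=[0,-1.3,0,2.7,0,0,0,0,-1.3,0,2.7,0,0,0,0,0,0,0,0,0,0],
)

```text
t: 9.43
ee_pos: [0.4993, -0.1416, 0.0804]
ee_rot: [-2.133, -1.831, -0.484]
contact_force: [0.6, -0.0, -2.3]
opening: 0.0073
grip_force: 44.5
```

Request:
servo_tool(
  commands=[0,-0.6,0,1.3,0,0,0,0,0,0,0,0,0,0],
)

```text
t: 9.6
ee_pos: [0.4993, -0.1417, 0.0793]
ee_rot: [-2.133, -1.831, -0.484]
contact_force: [0.6, 0.0, -1.1]
opening: 0.0073
grip_force: 44.4
```

Request:
servo_tool(
  commands=[0,-0.4,0,0.9,0,0,0,0,0,0,0,0,0,0],
)

```text
t: 9.77
ee_pos: [0.4994, -0.1416, 0.0784]
ee_rot: [-2.133, -1.831, -0.485]
contact_force: [0.2, -0.1, -2.7]
opening: 0.0073
grip_force: 44.6
```

Request:
servo_tool(
  commands=[0,-0.4,0,0.9,0,0,0,0,0,0,0,0,0,0],
)

```text
t: 9.93
ee_pos: [0.4994, -0.1416, 0.0774]
ee_rot: [-2.133, -1.831, -0.484]
contact_force: [-0.1, -1.0, -1.9]
opening: 0.0077
grip_force: 44.6
```

Request:
servo_tool(
  commands=[0,-0.4,0,0.9,0,0,0,0,0,0,0,0,0,0],
)

```text
t: 10.1
ee_pos: [0.4994, -0.1416, 0.0764]
ee_rot: [-2.133, -1.831, -0.484]
contact_force: [0.1, -0.5, -1.4]
opening: 0.0075
grip_force: 44.6
```

Request:
servo_tool(
  commands=[0,-0.4,0,0.9,0,0,0,0,0,0,0,0,0,0],
)

```text
t: 10.27
ee_pos: [0.4997, -0.1418, 0.0762]
ee_rot: [-2.134, -1.832, -0.485]
contact_force: [-0.7, -1.9, 6.1]
opening: 0.0074
grip_force: 45.7
```

Request:
servo_tool(
  commands=[0,-0.3,0,0.6,0,0,0,0,0,0,0,0,0,0],
)

```text
t: 10.43
ee_pos: [0.4998, -0.142, 0.076]
ee_rot: [-2.134, -1.832, -0.486]
contact_force: [-3.3, -3.3, 11.3]
opening: 0.0074
grip_force: 46.7
```

```bash
python3 - <<'E'
from h import *
A,s=now();print(s["ee_pos"],s["contact_force"],s["opening"])
X=cam("scene")[2].reshape(-1,3);X=X[np.isfinite(X).all(1)]
u=(X-SLOT)@SX;v=(X-SLOT)@SY;w=X[:,2]-.012
for lo,hi in((-40,-30),(-10,0),(15,30),(30,40)):
    k=(abs(u)<.012)&(v*1000>lo)&(v*1000<hi)&(w>.036)&(w<.13)
    print(lo,k.sum(),"w",np.percentile(w[k]*1000,[2,90,98,100]).round(1),"u",np.percentile(u[k]*1000,[5,50,95]).round(1))
E
```

```text
[ 0.49978786 -0.1419661   0.07603461] [-3.27447806 -3.27314239 11.32651784] 0.007370160597014613
-40 20 w [36.6 58.1 59.  59.5] u [2.  3.5 6.5]
-10 46 w [ 38.1 103.8 109.  113.7] u [-7.8  3.2 10.9]
15 92 w [ 38.8  99.6 101.3 104.1] u [-1.   3.6  6.5]
30 62 w [ 37.5  99.1 101.7 102.6] u [0.1 3.8 6.5]
```

The force rose at the floor and the top edge reads 100 mm above it, so the board is seated. I'll release and back out.

Request:
servo_tool(
  commands=[0,0.2,0,-0.5,0,0,0,20,0,0,0,0,0,0,45,0,0,0,0,0,0,45,0,0,0,0,0,0,45,0,0,0,0,0,0],
)

```text
t: 10.9
ee_pos: [0.4993, -0.1415, 0.0753]
ee_rot: [-2.133, -1.831, -0.484]
contact_force: [1.3, 0.2, 0.4]
opening: 0.0447
grip_force: 0.0
```

Request:
servo_tool(
  commands=[45,0,0,-15,0,0,0,45,0,0,-20,0,0,0,45,0,0,-20,0,0,0,45,0,0,-20,0,0,0,45,0,0,-20,0,0,0],
)

```text
t: 11.32
ee_pos: [0.4929, -0.1824, 0.1619]
ee_rot: [-2.133, -1.831, -0.484]
contact_force: [0.4, 0.0, -0.8]
opening: 0.0452
grip_force: 0.0
```

```bash
cat >> h.py <<'E'
KN=np.array([.480,-.269])
E
python3 - <<'E'
from h import *
A,s=now();print(s["ee_pos"],s["q"].round(2),s["contact_force"],s["opening"])
X=cam("scene")[2].reshape(-1,3);X=X[np.isfinite(X).all(1)]
u=(X-SLOT)@SX;v=(X-SLOT)@SY;w=X[:,2]-.012
k=(abs(u)<.02)&(abs(v)<.06)&(w>.036)&(w<.11)
for a in range(36,105,15):
    m=k&(w*1000>=a)&(w*1000<a+15)
    print(a,m.sum(),"u",np.percentile(u[m]*1000,[5,50,95]).round(1),"v",np.percentile(v[m]*1000,[2,98]).round(1))
print("top",np.percentile(w[k],99))
B=T([*KN,.17],down(YAW));plan(A,B,10)
p,d,XX=cam("top")
kk=(abs(XX[...,2]-.09)<.006)&(np.hypot(XX[...,0]-.48,XX[...,1]+.269)<.03);print("knob",kk.sum(),XX[kk].mean(0))
E
```

```text
[ 0.49294917 -0.18242449  0.16189251] [-0.61  0.41  1.6   0.41  1.36 -0.59] [ 0.36078425  0.03323927 -0.80663825] 0.04519931593421042
36 92 u [1.  3.6 6.5] v [-38.6  37.5]
51 96 u [1.5 4.3 6.6] v [-38.3  39. ]
66 108 u [0.6 3.2 6.6] v [-38.4  38.7]
81 95 u [1.4 4.  6.9] v [-38.1  37.8]
96 104 u [-3.3  2.9  6.9] v [-38.2  37.8]
top 0.1036447265427091
N 10 row mm [-8.36  0.04 -2.94] rad [-0.     -0.0446  0.0001]
 path [(np.float64(0.493), np.float64(-0.182), np.float64(0.162)), (np.float64(0.49), np.float64(-0.2), np.float64(0.16)), (np.float64(0.488), np.float64(-0.217), np.float64(0.16)), (np.float64(0.485), np.float64(-0.235), np.float64(0.162)), (np.float64(0.483), np.float64(-0.252), np.float64(0.165)), (np.float64(0.48), np.float64(-0.269), np.float64(0.17))]
knob 1 [ 0.46611912 -0.26502578  0.08558501]
```

Request:
servo_tool(
  commands=[50,-8.4,0,-2.9,0,-0.045,0,50,-8.4,0,-2.9,0,-0.045,0,50,-8.4,0,-2.9,0,-0.045,0,50,-8.4,0,-2.9,0,-0.045,0,50,-8.4,0,-2.9,0,-0.045,0],
)

```text
t: 11.83
ee_pos: [0.4862, -0.2259, 0.1591]
ee_rot: [-2.267, -1.946, -0.25]
contact_force: [-0.4, -1.0, -1.0]
opening: 0.0501
grip_force: 0.0
```

Request:
servo_tool(
  commands=[50,-8.4,0,-2.9,0,-0.045,0,50,-8.4,0,-2.9,0,-0.045,0,50,-8.4,0,-2.9,0,-0.045,0,50,-8.4,0,-2.9,0,-0.045,0,50,-8.4,0,-2.9,0,-0.045,0],
)

```text
t: 12.25
ee_pos: [0.4796, -0.2688, 0.1681]
ee_rot: [2.381, 2.045, -0.007]
contact_force: [0.6, -0.2, 0.2]
opening: 0.0496
grip_force: 0.0
```

Request:
servo_tool(
  commands=[50,0,0,0,0,0,0],
)

```text
t: 12.33
ee_pos: [0.4798, -0.2688, 0.1685]
ee_rot: [2.38, 2.044, -0.006]
contact_force: [-0.1, 1.1, -0.2]
opening: 0.05
grip_force: 0.0
```

```bash
sed -i 's/^KN=.*/KN=np.array([.4795,-.269])/' h.py; python3 - <<'E'
from h import *
A,s=now();print(s["ee_pos"],s["q"].round(2),A[:3,:3].round(3))
B=T([*KN,.105],down(YAW));plan(A,B,4);plan(B,T([*KN,.062],down(YAW)),4)
p,d,X=cam("scene");save("pics/s4.png",p[150:250,90:220],4)
E
```

```text
[ 0.47982132 -0.26881442  0.16852936] [-0.58  0.36  1.6  -0.01  1.18 -0.42] [[ 0.151  0.989 -0.001]
 [ 0.989 -0.151 -0.006]
 [-0.006  0.    -1.   ]]
N 4 row mm [-0.   -0.08 15.88] rad [0.0001 0.0014 0.0005]
 path [(np.float64(0.48), np.float64(-0.269), np.float64(0.169)), (np.float64(0.48), np.float64(-0.269), np.float64(0.153)), (np.float64(0.48), np.float64(-0.269), np.float64(0.137)), (np.float64(0.48), np.float64(-0.269), np.float64(0.121)), (np.float64(0.479), np.float64(-0.269), np.float64(0.105))]
N 4 row mm [ 0.    0.   10.75] rad [0. 0. 0.]
 path [(np.float64(0.48), np.float64(-0.269), np.float64(0.105)), (np.float64(0.48), np.float64(-0.269), np.float64(0.094)), (np.float64(0.48), np.float64(-0.269), np.float64(0.083)), (np.float64(0.48), np.float64(-0.269), np.float64(0.073)), (np.float64(0.48), np.float64(-0.269), np.float64(0.062))]
```

View pics/s4.png

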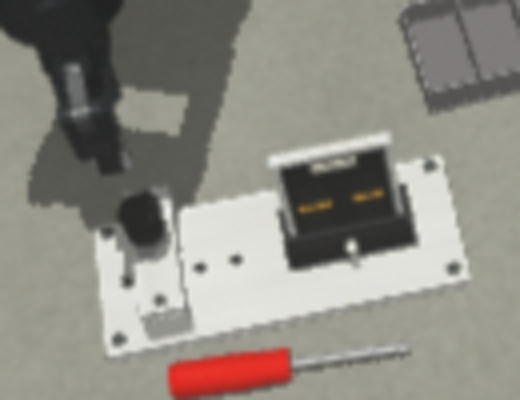

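The board stands in the slot at (340,190) and the open fingers are above the knob (145,215). I'll go down around it.

Request:
servo_tool(
  commands=[50,0,0,16,0,0,0,50,0,0,16,0,0,0,50,0,0,16,0,0,0,50,0,0,15,0,0,0,50,0,0,0,0,0,0],
)

```text
t: 12.8
ee_pos: [0.4785, -0.2678, 0.1025]
ee_rot: [-2.382, -2.044, 0.004]
contact_force: [-1.1, 0.4, -0.6]
opening: 0.0497
grip_force: 0.0
```

Request:
servo_tool(
  commands=[50,0,0,11,0,0,0,50,0,0,11,0,0,0,50,0,0,11,0,0,0,50,0,0,11,0,0,0,50,0,0,0,0,0,0],
)

```text
t: 13.22
ee_pos: [0.4789, -0.2687, 0.0595]
ee_rot: [-2.384, -2.046, 0.005]
contact_force: [-0.9, 0.9, -0.2]
opening: 0.0496
grip_force: 0.0
```

Request:
servo_tool(
  commands=[20,0,0,0,0,0,0,20,0,0,0,0,0,0,20,0,0,0,0,0,0,20,0,0,0,0,0,0,20,0,0,0,0,0,0],
  squeeze=60,
)

```text
t: 13.63
ee_pos: [0.4803, -0.2695, 0.0625]
ee_rot: [2.381, 2.043, -0.003]
contact_force: [4.7, -0.5, -0.5]
opening: 0.0266
grip_force: 59.0
```

Gripped on the 27 mm body. I'll pull up.

Request:
servo_tool(
  commands=[20,0,0,-4,0,0,0,20,0,0,-4,0,0,0,20,0,0,-4,0,0,0,20,0,0,-3,0,0,0,20,0,0,0,0,0,0],
  squeeze=80,
)

```text
t: 14.05
ee_pos: [0.4803, -0.2694, 0.0773]
ee_rot: [2.381, 2.043, -0.003]
contact_force: [8.9, -2.9, -9.7]
opening: 0.0264
grip_force: 79.2
```

Request:
servo_tool(
  commands=[20,0,0,-2,0,0,0,20,0,0,-2,0,0,0,20,0,0,0,0,0,0],
)

```text
t: 14.3
ee_pos: [0.4803, -0.2694, 0.0809]
ee_rot: [2.381, 2.043, -0.003]
contact_force: [10.2, -3.5, -11.5]
opening: 0.0259
grip_force: 79.3
```

Request:
servo_tool(
  commands=[20,0,0,-1,0,0,0,20,0,0,0,0,0,0],
)

```text
t: 14.47
ee_pos: [0.4803, -0.2694, 0.0817]
ee_rot: [2.381, 2.043, -0.003]
contact_force: [10.0, -3.1, -12.1]
opening: 0.0259
grip_force: 79.3
```

Request:
servo_tool(
  commands=[20,0,0,-1,0,0,0,20,0,0,0,0,0,0,20,0,0,0,0,0,0],
)

```text
t: 14.72
ee_pos: [0.4803, -0.2694, 0.0826]
ee_rot: [2.381, 2.043, -0.003]
contact_force: [11.1, -4.8, -12.3]
opening: 0.0262
grip_force: 79.3
```

```bash
python3 - <<'E'
from h import *
A,s=now();print(s["t"],s["ee_pos"],s["contact_force"],s["opening"],s["grip_force"])
p,d,X0=cam("scene");save("pics/s5.png",p[120:260,80:240],4)
X=X0.reshape(-1,3);X=X[np.isfinite(X).all(1)]
u=(X-SLOT)@SX;v=(X-SLOT)@SY;w=X[:,2]-.012
k=(abs(u)<.02)&(abs(v)<.06)&(w>.036)&(w<.11)
print("v",np.percentile(v[k],[2,98]),"u",np.percentile(u[k],[5,50,95]),"top",np.percentile(w[k],97))
E
```

```text
14.7167 [ 0.48028365 -0.26941951  0.08259837] [ 11.12110201  -4.80761722 -12.28772164] 0.026199623502785492 79.34816088527441
v [-0.03833759  0.03831085] u [-0.00077135  0.00342359  0.00671783] top 0.10180026477973675
```

View pics/s5.png

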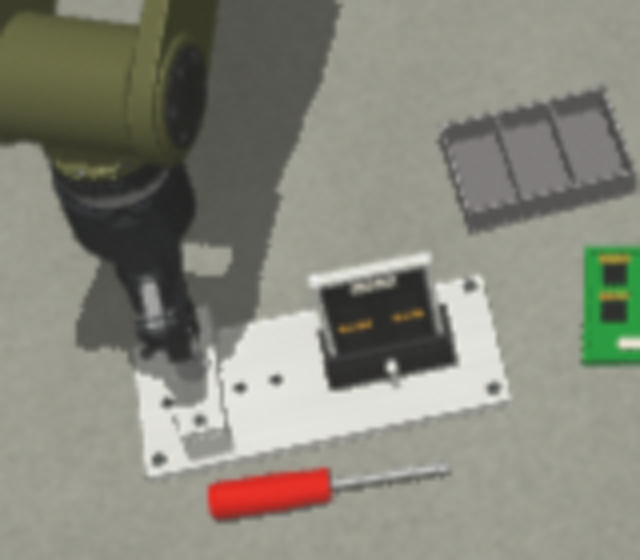

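The knob is held up in the fingers at (185,350) and the board is still upright at (380,310). One more nudge will confirm the stop.

Request:
servo_tool(
  commands=[20,0,0,-0.8,0,0,0,20,0,0,0,0,0,0,20,0,0,0,0,0,0,20,0,0,0,0,0,0],
)

```text
t: 15.1
ee_pos: [0.4802, -0.2694, 0.0828]
ee_rot: [2.381, 2.043, -0.003]
contact_force: [14.4, -4.9, -17.6]
opening: 0.0261
grip_force: 80.2
```

The arm moved only 0.2 mm and the force jumped to 17.6 N, so the plunger is at its stop. Handing in.

```bash
python3 -c "
from plant import manip
print(manip.finish_job())"
```

```text
the job is handed in; nothing more can be done
None
```

The job is handed in: the board stands upright and released in the middle of the slot, and the plunger knob is held up at its stop (about 20 mm of travel, 17.6 N), after about 15 s; no verdict came back on hand-in.

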